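# Swap the pestle for the scraper at the sweets bench

## Task

Change tools at the bench: first stand the pale wooden pestle upright in the empty hole of the dark wooden stand, fully home, and let go of it. Then draw the yellow scraper up out of its white holder, tip it from upright to a working slant of about 45 degrees with the blade end down, and finish while still holding it steady there, the middle of its blade edge above the cream tray, at least 12 cm over the counter, with the scraper touching nothing but the gripper. Leave everything else where it is.

Things in the scene. Friction and masses are not known exactly. Their poses are not given: they have to be found in the camera images.
- pestle: Loose pale wooden pestle, round, standing upright on the counter beyond the tray. 142 mm tall, about 0.09 kg. Lower shaft 26 mm in diameter up to 66 mm, with a chamfered foot 20 mm across; from 74 to 134 mm a thicker grip of 34 mm diameter. Origin at the centre of its underside, z up along its axis.
- stand: Fixed dark wooden block, 80 (x) x 170 (y) x 65 mm high, yawed, left or right of the tray. Two upright round holes, 31 mm wide, 45 mm deep (floor 20 mm above the counter), on its y axis at y = -45 mm (taken by the red rod) and y = +45 mm (empty). Origin at the centre of its underside. Fully home: foot on the floor of the hole.
- stand_hole1 (a point): Centre of the mouth of the EMPTY hole of the stand, at the level of the block's top, 65 mm above the counter.
- scraper: Loose all-yellow scraper, red rivets, 0.15 kg, upright, blade down in either slot of the holder, edge 20 mm over the counter. Origin: middle of the blade's lower edge; z up to the handle, x along the blade's width, y through its thickness. Blade 70 (x) x 5 (y) x 85 mm high, neck 50 x 9 mm to 96 mm, handle 30 (x) x 20 (y) mm from 90 to 165 mm.
- scraper_grip (a point): Point on the axis of the scraper's handle, 130 mm above its origin (blade edge) along its z; a good place to grip it across the 20 mm (y) or the 30 mm (x).
- holder: Fixed white plastic block, 120 (x) x 190 (y) x 85 mm high, turned at some yaw, across the tray from the stand. Two upright slots, 74 mm long along its x and 8 mm wide, 65 mm deep (floor 20 mm above the counter), at y = -50 and +50 mm; one holds the scraper, the other the steel spatula. Origin at the centre of its underside.
- spatula: Bystander like the scraper, but with a steel blade and a shorter dark wooden handle (135 mm tall in all, its top 155 mm above the counter), standing in the other slot; carry the scraper over it, not through it. Origin at the middle of its lower blade edge.
- tray: Fixed cream plastic open tray, 220 (x) x 300 (y) x 55 mm high, walls 5 mm, in front of the robot, turned slightly. Origin at the centre of its underside. Two wooden moulds lie in it.
- rod: Bystander: red plastic rod 26 mm in diameter, 122 mm long, standing in the stand's other hole. Origin at the centre of its foot.
- mould_a: Bystander: wooden sweets mould 60 x 100 x 24 mm lying in the tray. Origin at the centre of its underside.
- mould_b: Bystander: the other such mould in the tray.
- bowl: Bystander: steel bowl, 110 mm across, 50 mm high, loose, at the back left of the counter. Origin at the centre of its underside.
- jar: Bystander: amber jar with a red cap, 72 mm across, 100 mm high, loose, at the back right. Origin at the centre of its underside.
Not all that is in view belongs to the job. Several things have the shape of the scraper; the one meant has the colours described above.

How it is judged:
By the outcome, as a careful person would: the job done as asked, in the order asked, and still so for the second after the job is handed in, while the arm keeps its last pose, push and grip.
It also fails if it takes over 61 s, if anything falls off the work surface, if the arm or the gripper's body presses on something with over 40 N, if the wrist force passes 120 N, or if a joint passes its speed limit or range.

## Robot

A 6-joint arm with a two-finger parallel gripper is mounted at the origin on the work surface. World frame = base frame: x ahead of the robot, y to its left, z up, the work surface at z = 0. Lengths are in mm, angles in rad, forces in N, time in s.
With the tool pointing down it reaches from about 350 to 850 mm from the base axis. Payload 8.1 kg.
Tool frame: the origin (TCP) lies at the very end of the fingers, on their centre line; the grasp point (between the pads) lies behind it (ctrl.grip_point_offset is the z of the grasp point in the tool frame, in mm); z points along the fingers, y is the line along which they close (so a half turn about z gives the same grasp; the last joint's range is limited). The gripper opens to 93 mm and grips with 3 to 60 N. Pads are 15 mm wide; open, the fingers measure 128 mm over their backs; the gripper's body (75 mm by 188 mm) begins 65 mm behind the grasp point.
Start: joints at [1.192, 0.13, 1.488, -0, 1.523, -0.085], TCP at [173.733, 574.301, 218.635] pointing down, gripper open.
Joint ranges: [-2.96, 2.96], [-0.89, 2.26], [0.02, 2.5], [-1.34, 4.48], [0, 2.73], [-2.66, 2.66]. Speed limits (rad/s): [2.39, 2.39, 2.79, 3.14, 3.14, 3.14].

## Interface

Orientations are given as a unit quaternion [x, y, z, w].
In Python, from cell import ctrl gives the robot as it stands. The module is installed in compiled form; this text tells all that it offers.
- The arm moves only by the tool drive_tool, never from a script. Its argument "commands" is a list that holds one entry, the list of rows, each a list of 7 numbers: the turn, a rotation vector about the world's x, y, z in degrees, then the shift along the world's x, y, z in cm, then the finger opening in cm, from 0 to 9.3. A call has 1 to 12 rows; each row is the pose to reach, as a shift and turn from the pose commanded when the call began; what a row does not reach only later rows make up. A row lasts 1/10 s, in which the tool goes at most 50 mm and 8.59 degrees, less where a joint would pass 70% of its speed; a pose out of reach is approached as far as the arm can. A call with a gripper value outside its range is refused whole. The fingers move at their own pace and stop on an object; "newtons" is the grip in N (left out, the last holds). Time passes only in rows, so rows that repeat a pose let the fingers close. It gives the time, the measured TCP pose, the force, the opening and the grip force at its end, in the units of the state.
- ctrl.observe(): the state, without advancing time (a new reading comes with each control period).
- ctrl.read_camera(name): name is "scene" or "top" or "wrist"; returns the picture (400x640x3 uint8, blue, green, red); there is no depth.
- ctrl.get_calibration(name): a dict with "fov_y" (degrees; the focal length in pixels is half the picture's height over the tangent of half this angle, whatever the lens; pixels are square), "cx", "cy" (the principal point, pixels), "cam_to_world" (4x4, takes a point from camera to world coordinates); the wrist camera has in their place "hand_eye" (4x4, takes a point from camera to tool coordinates, whose origin is the TCP and whose axes are the flange's). Camera axes: x right, y down, z forward; pixel columns grow to the right and rows downward; lengths in mm; the calibration is good to about 2 mm. The wrist camera is an equidistant fisheye: a pixel r from the principal point sees the ray r / f radians off the axis. A picture is of the moment at which its call begins: read the wrist's pose just before it. get_calibration takes no time and is no camera call.
- ctrl.sign_off(): hands the job in; it is judged then, once.
Trained networks look in the newest picture that a camera, given by its name, has taken for a name from the list of things; names that differ only in an ending like _2 or _b are one class to them, and where a whole thing is asked for, a point or a joint stands for the part that bears it (a point fixed in the world has none). Each returns a list of dicts, best first, with "conf" (0 to 1); they miss things now and then, are a little off and sometimes report something else, mostly with a low value. They report only what shows in the picture. A call takes as long as a camera call. They do not tell look-alikes from the thing itself.
- ctrl.boxes_of(camera, query): "point" ([column, row] in pixels, amid what is visible of it).
- ctrl.pinpoint(camera, query): "point" ([column, row] in pixels: a listed point, or the origin of a listed thing).
The state is a dict: "time_s": time; "qpos": joint angles; "joint_velocities": joint speeds; "effort": joint torques, N m; "ee_pos": TCP position; "ee_rot": TCP orientation; "ft_force": force on the tool from outside, world axes, zero at the start; "torque": the same for the moment, N m; "opening": finger opening in mm; "gripper_force": force on a finger pad.
Only numpy, scipy, OpenCV 4.12 (cv2) and the standard library are available. Lean on these libraries where they do the work, as an engineer would, in place of code of your own. Each camera call takes 0.05 s, during which the arm holds its last target. There are 200 camera calls.

## Working session

There is one attempt and no reset: what is moved stays moved. The work goes in short steps, Python scripts to look and compute and a tool call to move; the robot and the scene stay as the last step left them, time stands still between calls to the robot, and variables do not carry over. Pictures are saved under pics/ and viewed, at most 10 in all, crops included, and the job is handed in when it is done.

Besides the shell and the picture viewer there is one more tool, called after "Request:" by a JSON object that holds its "api" and its "payload", one argument or row to a line. drive_tool: Moves the arm, as the interface text tells. Its arguments: {"type":"object","properties":{"commands":{"type":"array"},"newtons":{"type":"number"}},"required":["commands"]}

```bash
mkdir -p pics; cat > h.py <<'E'
import numpy as np, cv2
from cell import ctrl
from scipy.spatial.transform import Rotation as R
def cam(n):
    c=ctrl.get_calibration(n); return c
def ray(n,p,st=None):
    c=cam(n); f=200/np.tan(np.radians(c["fov_y"])/2)
    u=np.array([p[0]-c["cx"],p[1]-c["cy"]])
    if n=="wrist":
        r=np.hypot(*u); t=r/f; d=np.array([*(u/max(r,1e-9)*np.sin(t)),np.cos(t)])
        T=np.eye(4);T[:3,:3]=R.from_quat(st["ee_rot"]).as_matrix();T[:3,3]=st["ee_pos"]
        M=T@np.array(c["hand_eye"])
    else:
        d=np.array([*(u/f),1]);M=np.array(c["cam_to_world"])
    d=M[:3,:3]@d; return M[:3,3],d/np.linalg.norm(d)
def atz(n,p,z,st=None):
    o,d=ray(n,p,st); return o+d*(z-o[2])/d[2]
def tri(rs):
    A=0;b=0
    for o,d in rs:
        P=np.eye(3)-np.outer(d,d);A=A+P;b=b+P@o
    x=np.linalg.solve(A,b); return x,[float(np.linalg.norm((np.eye(3)-np.outer(d,d))@(x-o))) for o,d in rs]
def proj(n,X,st=None):
    c=cam(n); f=200/np.tan(np.radians(c["fov_y"])/2)
    if n=="wrist":
        T=np.eye(4);T[:3,:3]=R.from_quat(st["ee_rot"]).as_matrix();T[:3,3]=st["ee_pos"];M=T@np.array(c["hand_eye"])
    else: M=np.array(c["cam_to_world"])
    v=M[:3,:3].T@(np.array(X)-M[:3,3])
    if n=="wrist":
        t=np.arctan2(np.hypot(v[0],v[1]),v[2]); k=f*t/np.hypot(v[0],v[1])
    else:k=f/v[2]
    return np.array([c["cx"]+k*v[0],c["cy"]+k*v[1]])
E
python3 - <<'E'
from h import *
np.set_printoptions(precision=1,suppress=True)
s=ctrl.observe();print({k:np.round(v,3) for k,v in s.items()},ctrl.grip_point_offset)
for n in ["scene","top","wrist"]:
    cv2.imwrite(f"pics/{n}0.png",ctrl.read_camera(n)); c=cam(n); print(n,c["fov_y"],np.array(c.get("cam_to_world",c.get("hand_eye"))).tolist())
for q in ["pestle","stand_hole1","stand","scraper","scraper_grip","spatula","holder","tray","rod","bowl","jar"]:
    for n in ["scene","top"]:
        print(q,n,[(np.round(d["point"],1).tolist(),round(d["conf"],2)) for d in ctrl.pinpoint(n,q)[:4]])
E
```

```text
{'time_s': np.float64(0.0), 'qpos': array([ 1.2,  0.1,  1.5,  0. ,  1.5, -0.1]), 'joint_velocities': array([-0., -0.,  0.,  0., -0.,  0.]), 'effort': array([ -0. , -56. , -49.2,   0.1,   0. ,  -0. ]), 'ee_pos': array([173.5, 573.8, 217.6]), 'ee_rot': array([ 0.1,  1. , -0. , -0. ]), 'ft_force': array([0.4, 0.3, 0.5]), 'torque': array([ 0. , -0. , -0.1]), 'gripper_force': np.float64(0.0), 'opening': np.float64(93.143)} -18.8
scene 52.22745669195423 [[-0.3712432361197115, 0.4878628205911608, -0.7900432443355243, 1400.6427305307625], [0.9284443870720653, 0.1831068623694903, -0.3232072045415717, 344.09637771944614], [-0.01301843883654494, -0.8534997042987403, -0.5209306815807855, 647.5381537368748], [0.0, 0.0, 0.0, 1.0]]
top 50.64272610111125 [[0.028274293199265024, -0.9814178435420609, 0.18978825232698868, 347.17016830501257], [-0.9993893071910269, -0.031654052251656996, -0.014799785413589159, 9.113797569853258], [0.020532340741399077, -0.18925389653399505, -0.9817134946767203, 1358.333115020712], [0.0, 0.0, 0.0, 1.0]]
wrist 65.70646984690485 [[-0.0013082867509339297, -0.969322833790737
[... 526 characters left out ...]
scene [([479.6, 306.9], 0.95), ([214.2, 203.5], 0.74)]
scraper top [([190.6, 175.0], 0.68), ([189.4, 220.1], 0.54)]
scraper_grip scene [([494.3, 206.7], 0.96), ([496.7, 257.6], 0.93)]
scraper_grip top [([179.4, 161.1], 0.78), ([172.6, 214.2], 0.47)]
spatula scene []
spatula top [([219.3, 215.8], 0.45)]
holder scene [([464.1, 260.1], 0.94)]
holder top [([206.0, 220.7], 0.65), ([346.8, 233.7], 0.35)]
tray scene [([331.1, 218.3], 0.83)]
tray top [([319.3, 243.3], 0.59)]
rod scene [([216.7, 206.1], 0.66)]
rod top [([428.4, 220.9], 0.63)]
bowl scene [([400.8, 297.6], 0.72)]
bowl top [([240.4, 167.8], 0.92), ([173.4, 211.5], 0.28)]
jar scene [([211.7, 248.9], 0.6)]
jar top [([393.0, 166.7], 0.64)]
```

```bash
python3 - <<'E'
import cv2
a=cv2.imread("pics/scene0.png")[100:400];b=cv2.imread("pics/top0.png")
b=cv2.resize(b[110:310,140:480],None,fx=640/340,fy=640/340)
cv2.imwrite("pics/ab.png",cv2.resize(cv2.vconcat([a,b]),None,fx=.88,fy=.88))
cv2.imwrite("pics/a.png",cv2.resize(a[:, 150:550],(800,600))); cv2.imwrite("pics/b.png",cv2.resize(b,(800,470)))
E
```

```text
(no output)
```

View pics/a.png

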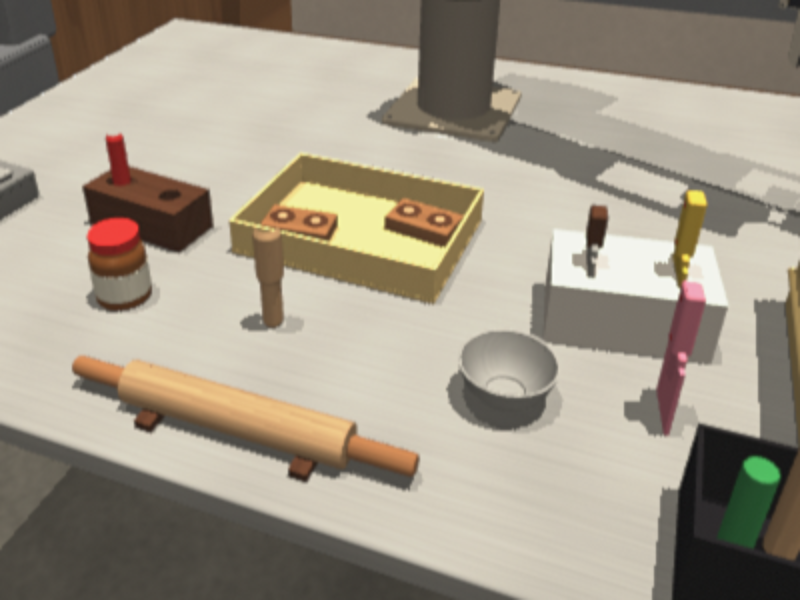

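View pics/b.png

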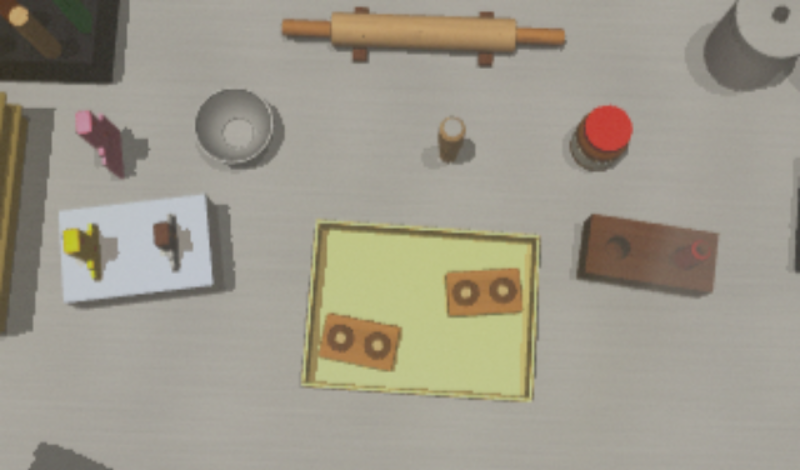

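The scene view shows the yellow scraper at about (495,207), in the slot of the white holder nearer the robot's left. The dark-handled spatula is at (449,212), a pink look-alike stands free at (496,257), the pestle is at (284,225–262), and the stand's empty hole is at (235,197). In the top view, yellow is at (173,214), pink at (178,165), the spatula at (210,212), the pestle at (331,165–175) and the hole at (402,213).

Candidates for the scraper are yellow (495,207), pink (496,257) and the dark/steel spatula (449,212). By the description it is the yellow one.

```bash
python3 - <<'E'
from h import *
np.set_printoptions(precision=1,suppress=True)
P={"grip":((494.3,206.7),(172.6,214.2)),"pestle_foot":((284.4,258.6),(328,174.6)),"hole":((232.3,195.6),(400.4,213.2)),"holder":((464.1,260.1),(206,220.7)),"tray":((331.1,218.3),(319.3,243.3)),"stand":((225,210.5),(412.7,219.6)),"rod":((216.7,206.1),(428.4,220.9))}
for k,(a,b) in P.items():
    print(k,*tri([ray("scene",a),ray("top",b)]))
def tp(x,y): return (140+x/2.3529,110+y/2.3529)
for nm,pts,z in [("holder",[(60,212),(207,196),(214,289),(66,303)],85),("stand",[(592,214),(718,233),(713,295),(584,280)],65),("tray",[(318,221),(540,236),(533,401),(303,386)],55)]:
    print(nm,[atz("top",tp(*p),z)[:2].round(0).tolist() for p in pts])
print("pestle top", atz("top",tp(453,126),142),atz("scene",(150+267/2,100+236/2),142))
cv2.imwrite("pics/c.png",cv2.resize(cv2.imread("pics/scene0.png")[180:330,420:560],None,fx=4,fy=4,interpolation=2))
E
```

```text
grip [525.5 410.8 157.5] [1.1973982527304905, 1.1973982527306652]
pestle_foot [697.9 -38.8   7.5] [5.763460508095066, 5.763460508094982]
hole [ 566.3 -263.8   70.6] [5.506073237337269, 5.506073237337285]
holder [531.2 364.3  -6.8] [6.5269887712483525, 6.526988771248273]
tray [469.1  -9.6  -5.9] [2.0963522904154197, 2.096352290415391]
stand [ 554.9 -312.6    4.3] [0.04841199576284249, 0.04841199576295724]
rod [ 547.7 -355.5    8. ] [7.822814484024749, 7.822814484024706]
holder [[579.0, 462.0], [606.0, 274.0], [485.0, 257.0], [461.0, 443.0]]
stand [[602.0, -233.0], [582.0, -400.0], [499.0, -391.0], [514.0, -222.0]]
tray [[583.0, 131.0], [572.0, -165.0], [356.0, -157.0], [367.0, 140.0]]
pestle top [695.2 -41.9 142. ] [716.4 -29.3 142. ]
```

View pics/c.png

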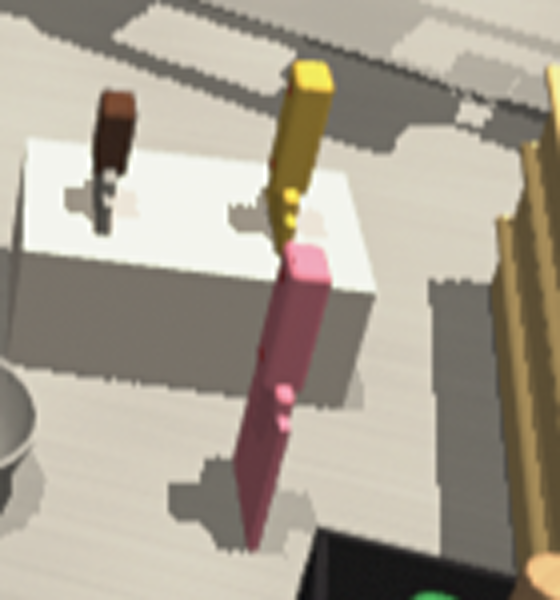

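The crop confirms it: the all-yellow scraper with red rivets stands in the holder at scene (496,207). The pink one stands free and the dark-handled spatula sits in the other slot. Next I'll go for wrist views.

Request:
{"api": "drive_tool", "payload": {
  "commands": [
    [[0,0,0,25,-24,13,9.3],[0,0,0,25,-24,13,9.3],[0,0,0,25,-24,13,9.3],[0,0,0,25,-24,13,9.3],[0,0,0,25,-24,13,9.3],[0,0,0,25,-24,13,9.3],[0,0,0,25,-24,13,9.3],[0,0,0,25,-24,13,9.3],[0,0,0,25,-24,13,9.3],[0,0,0,25,-24,13,9.3]]
  ]
}}

```text
time_s: 2.25
ee_pos: [423.8, 334.3, 348.5]
ee_rot: [0.147, 0.989, 0.0, -0.0]
ft_force: [-0.7, -0.8, -0.3]
opening: 93.1
gripper_force: 0.0
```

```bash
python3 - <<'E'
from h import *
np.set_printoptions(precision=3,suppress=True)
s=ctrl.observe();print(s["time_s"],s["qpos"],s["ee_pos"],R.from_quat(s["ee_rot"]).as_matrix())
im=ctrl.read_camera("wrist");cv2.imwrite("pics/w1.png",im)
for q in ["scraper_grip","scraper","spatula","holder","tray","pestle"]:
    print(q,[(np.round(d["point"],1).tolist(),round(d["conf"],2)) for d in ctrl.pinpoint("wrist",q)[:4]])
for k,X in {"grip":(525.5,410.8,150),"top":(525.5,410.8,185),"spat":(540,310,155),"pestle":(698,-39,142)}.items(): print(k,proj("wrist",X,s))
E
```

```text
2.25 [ 0.573 -0.049  1.439  0.     1.752 -0.703] [423.763 334.284 348.533] [[-0.957  0.291 -0.   ]
 [ 0.291  0.957  0.   ]
 [ 0.     0.    -1.   ]]
scraper_grip [([404.4, 244.2], 0.72), ([425.8, 325.2], 0.62)]
scraper [([386.0, 215.1], 0.83), ([407.4, 245.1], 0.18)]
spatula [([335.5, 242.4], 0.95)]
holder [([359.2, 225.9], 0.82)]
tray [([165.1, 246.8], 0.86)]
pestle [([196.4, 337.9], 0.43)]
grip [403.934 239.978]
top [410.968 250.504]
spat [332.458 273.122]
pestle [176.318 380.325]
```

View pics/w1.png

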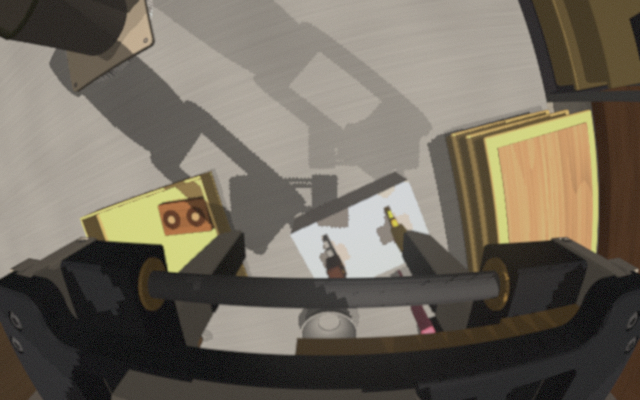

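The wrist view shows the scraper at about (395,225), the spatula at (330,255) and the tray at (165,215). The gripper hides the lower part, so things must lie on the camera side (tool +x). I'll turn the tool so that side faces outward and go near the pestle.

Request:
{"api": "drive_tool", "payload": {
  "commands": [
    [[0,0,-90,10,-25,0,9.3],[0,0,-90,10,-25,0,9.3],[0,0,-90,10,-25,0,9.3],[0,0,-90,10,-25,0,9.3],[0,0,-90,10,-25,0,9.3],[0,0,-90,10,-25,0,9.3],[0,0,-90,10,-25,0,9.3],[0,0,-90,10,-25,0,9.3],[0,0,-90,10,-25,0,9.3],[0,0,-90,10,-25,0,9.3],[0,0,-90,10,-25,0,9.3]]
  ]
}}

```text
time_s: 3.7
ee_pos: [523.6, 84.7, 348.5]
ee_rot: [0.805, 0.594, -0.0, -0.0]
ft_force: [-0.3, 0.4, -0.2]
opening: 93.0
gripper_force: 0.0
```

Request:
{"api": "drive_tool", "payload": {
  "commands": [
    [[0,0,-73,6,-13,-2,9.3],[0,0,-73,6,-13,-2,9.3],[0,0,-73,6,-13,-2,9.3],[0,0,-73,6,-13,-2,9.3],[0,0,-73,6,-13,-2,9.3],[0,0,-73,6,-13,-2,9.3],[0,0,-73,6,-13,-2,9.3],[0,0,-73,6,-13,-2,9.3],[0,0,-73,6,-13,-2,9.3],[0,0,-73,6,-13,-2,9.3],[0,0,-73,6,-13,-2,9.3]]
  ]
}}

```text
time_s: 4.8
ee_pos: [583.7, -45.4, 328.5]
ee_rot: [1.0, 0.003, -0.0, -0.0]
ft_force: [-0.6, 0.2, 0.5]
opening: 92.7
gripper_force: 0.0
```

```bash
cat >> h.py <<'E'
def look(name,qs,n="wrist"):
    s=ctrl.observe();im=ctrl.read_camera(n);cv2.imwrite(f"pics/{name}.png",im)
    print(round(s["time_s"],2),s["qpos"],s["ee_pos"],s["ee_rot"],np.array(s["ft_force"]).round(1),s["opening"])
    import json; json.dump({k:np.array(v).tolist() for k,v in s.items()},open(f"{name}.json","w"))
    for q in qs: print(q,[(np.round(d["point"],1).tolist(),round(d["conf"],2)) for d in ctrl.pinpoint(n,q)[:3]], [np.round(d["point"],1).tolist() for d in ctrl.boxes_of(n,q)[:2]])
    return s
E
python3 - <<'E'
from h import *
np.set_printoptions(precision=3,suppress=True)
s=look("w2",["pestle","stand_hole1","rod"])
for k,X in {"foot":(698,-39,0),"ptop":(698,-39,142),"hole":(560,-265,65)}.items(): print(k,proj("wrist",X,s))
E
```

```text
4.8 [-0.165  0.073  1.352  0.     1.717  1.4  ] [583.702 -45.357 328.505] [ 1.     0.003 -0.    -0.   ] [-0.6  0.2  0.5] 92.68726197413275
pestle [([319.6, 94.7], 0.56)] [[319.2, 94.6]]
stand_hole1 [([468.0, 185.9], 0.85)] [[477.7, 187.0]]
rod [([498.4, 193.7], 0.58), ([447.3, 91.3], 0.32)] [[522.6, 201.7]]
foot [319.242  96.328]
ptop [317.545  84.767]
hole [466.478 191.848]
```

View pics/w2.png

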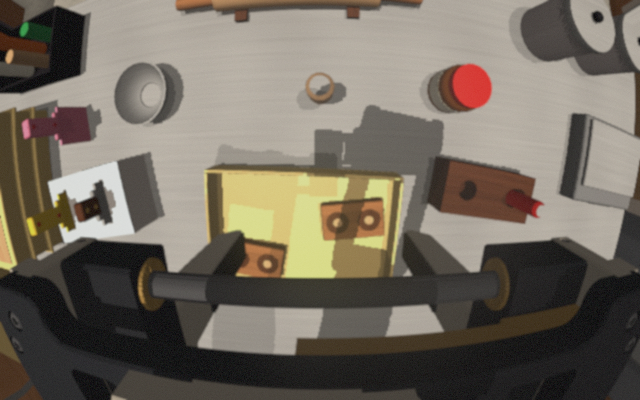

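The wrist view shows the pestle top ring at (319,86), the stand's empty hole at (468,188) and the rod at (525,203), which agrees with the predictions. I'll refine these centres by segmentation.

```bash
python3 - <<'E'
from h import *
import json
np.set_printoptions(precision=1,suppress=True)
s=json.load(open("w2.json"));im=cv2.imread("pics/w2.png")
a=cv2.resize(im[55:125,280:360],None,fx=5,fy=5,interpolation=2);b=cv2.resize(im[150:230,425:505],(400,350),interpolation=2)
cv2.imwrite("pics/c2.png",cv2.hconcat([a,b]))
g=cv2.cvtColor(im,cv2.COLOR_BGR2GRAY)
# hole: dark blob
roi=g[170:210,445:490]
for th in (30,40,50):
    n,l,st,c=cv2.connectedComponentsWithStats((roi<th).astype(np.uint8))
    for i in range(1,n):
        if st[i,4]>40: 
            p=c[i]+[445,170];print(th,st[i],p,atz("wrist",p,65,s))
hsv=cv2.cvtColor(im,cv2.COLOR_BGR2HSV)
m=(hsv[60:120,290:350,1]>80).astype(np.uint8)
n,l,st,c=cv2.connectedComponentsWithStats(m)
for i in range(1,n):
    if st[i,4]>40: p=c[i]+[290,60];print("pestle",st[i],p,atz("wrist",p,142,s))
pt=[atz("wrist",(319.4,85.5),142,s)]; print(pt)
o=[ray("wrist",(319.4,85.5),s),ray("top",(332.5,163.5)),ray("scene",(283.5,217.5))]
print("ptop",*tri(o),*tri(o[:2]),*tri(o[::2]))
o=[ray("wrist",(468,187.5),s),ray("top",(402,213)),ray("scene",(235,197.5))]
print("hole",*tri(o),*tri(o[:2]),*tri(o[::2]),atz("wrist",(468,187.5),65,s))
E
```

```text
50 [ 15  12  16  17 176] [468.4 190.6] [ 562.  -268.3   65. ]
pestle [ 16  13  28  29 242] [319.7  90.4] [691.5 -41.5 142. ]
[array([697.2, -41.1, 142. ])]
ptop [698.4 -40.9 129.8] [0.3181124819836127, 1.5013289956182938, 1.6566432405778886] [698.1 -41.6 133.2] [0.6458273528495366, 0.6458273528495866] [698.3 -40.1 129.8] [0.9196665070006268, 0.9196665070006785]
hole [ 565.7 -264.9   65.2] [2.1770253270772812, 0.44886863804278265, 1.9935667113713418] [ 566.1 -266.    64.7] [1.2017893028264923, 1.2017893028266513] [ 566.5 -264.2   66.1] [2.033907712098295, 2.033907712098319] [ 566.8 -266.9   65. ]
```

View pics/c2.png

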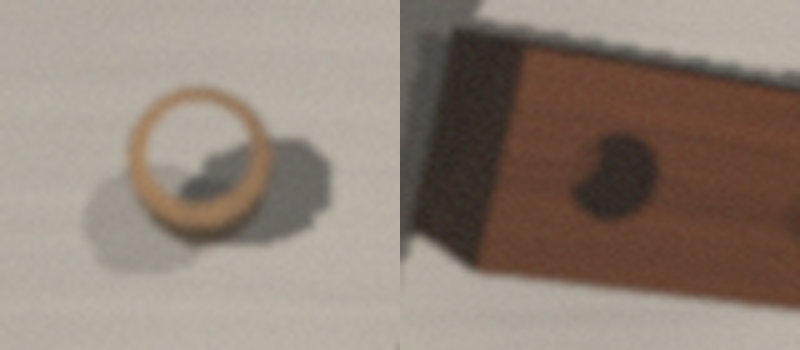

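The crops show the pestle's top disc centred near (319.6,84) with its ring near (319.8,87), and the hole near (467,190) with a lit crescent on its left wall. I'll take a closer look straight down on the hole for accuracy.

Request:
{"api": "drive_tool", "payload": {
  "commands": [
    [[0,0,0,-9,-22,-9,9.3],[0,0,0,-9,-22,-9,9.3],[0,0,0,-9,-22,-9,9.3],[0,0,0,-9,-22,-9,9.3],[0,0,0,-9,-22,-9,9.3],[0,0,0,-9,-22,-9,9.3],[0,0,0,-9,-22,-9,9.3],[0,0,0,-9,-22,-9,9.3]]
  ]
}}

```text
time_s: 5.95
ee_pos: [494.4, -265.1, 239.3]
ee_rot: [1.0, 0.002, 0.001, -0.0]
ft_force: [0.6, 0.3, 0.1]
opening: 92.7
gripper_force: 0.0
```

```bash
python3 - <<'E'
from h import *
np.set_printoptions(precision=3,suppress=True)
s=look("w3",["stand_hole1","stand"])
s2=__import__("json").load(open("w2.json"))
print("z134",atz("wrist",(319.8,86.8),134,s2),"z142",atz("wrist",(319.6,84),142,s2))
p=proj("wrist",(564,-266,65),s);print(p)
im=cv2.imread("pics/w3.png");x,y=np.round(p).astype(int)
x0,y0=x-50,y-38;print(x0,y0)
c=cv2.resize(im[y0:y0+75,x0:x0+100],None,fx=8,fy=8,interpolation=2)
# stand top outline mask: brown top, compare predicted
cv2.imwrite("pics/c3.png",c)
E
```

```text
5.95 [-0.584  0.016  1.571  0.001  1.554  0.984] [ 494.384 -265.103  239.347] [ 1.     0.002  0.001 -0.   ] [0.6 0.3 0.1] 92.68341521178671
stand_hole1 [([325.7, 120.8], 0.74)] [[356.2, 127.9]]
stand [([356.3, 126.1], 0.65), ([326.9, 122.0], 0.55)] [[357.2, 126.6], [24.6, 63.3]]
z134 [696.647 -41.443 134.   ] z142 [698.889 -41.301 142.   ]
[323.658 123.917]
274 86
```

View pics/c3.png

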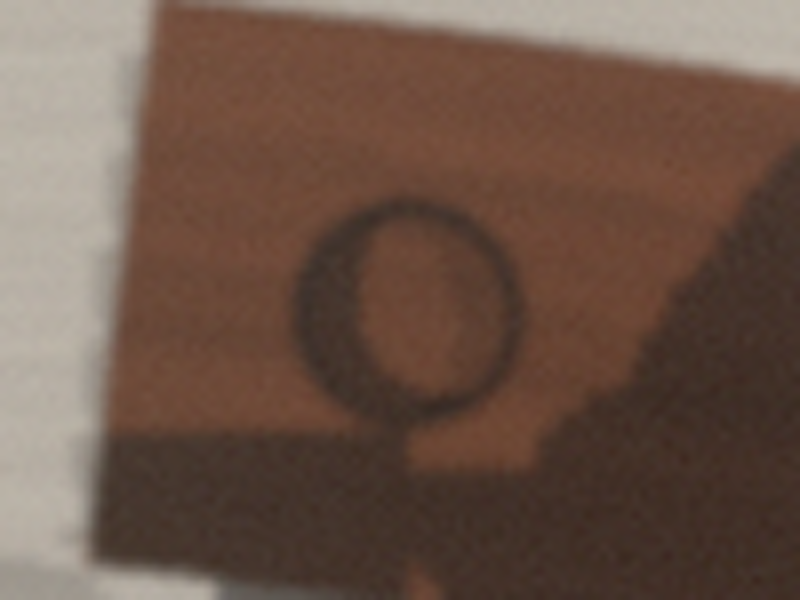

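The close crop shows the hole's mouth cleanly as a circle at x 295–524, y 198–424, so its centre is at full-picture (324.8,124.5). Its 28.6 px diameter matches the 28.2 px expected for 31 mm.

```bash
python3 - <<'E'
from h import *
import json
np.set_printoptions(precision=1,suppress=True)
a=json.load(open("w2.json"));b=json.load(open("w3.json"))
print(atz("wrist",(324.8,124.5),65,b),atz("wrist",(467,190),65,a))
r=[ray("wrist",(324.8,124.5),b),ray("wrist",(467,190),a),ray("top",(402,213)),ray("scene",(235,197.5))]
print(*tri(r[:2]),*tri(r))
# stand corners check at z65 (crop px)
for p in [(158,5),(95,560)]: print(atz("wrist",(274+p[0]/8-.4,86+p[1]/8-.4),65,b))
E
```

```text
[ 563.4 -267.2   65. ] [ 562.9 -265.6   65. ]
[ 562.9 -267.1   62.5] [0.5296488144427566, 0.5296488144430799] [ 563.6 -265.7   64. ] [1.5865401640533994, 0.9756070683945497, 1.8413919606704336, 1.4906759422046525]
[ 606. -233.   65.]
[ 529.2 -223.8   65. ]
```

Request:
{"api": "drive_tool", "payload": {
  "commands": [
    [[0,0,0,13.5,22.5,3,7],[0,0,0,13.5,22.5,3,7],[0,0,0,13.5,22.5,3,7],[0,0,0,13.5,22.5,3,7],[0,0,0,13.5,22.5,3,7],[0,0,0,13.5,22.5,3,7],[0,0,0,13.5,22.5,3,7],[0,0,0,13.5,22.5,3,7],[0,0,0,13.5,22.5,3,7]]
  ]
}}

```text
time_s: 7.1
ee_pos: [628.1, -42.1, 268.4]
ee_rot: [1.0, 0.001, -0.0, 0.0]
ft_force: [-0.4, -0.6, 0.0]
opening: 70.3
gripper_force: 0.0
```

```bash
python3 - <<'E'
from h import *
np.set_printoptions(precision=3,suppress=True)
s=look("w4",["pestle"])
p=proj("wrist",(698,-41,138),s);print(p)
im=cv2.imread("pics/w4.png");x,y=np.round(p).astype(int)
x0,y0=x-50,y-38;print(x0,y0)
c=cv2.resize(im[y0:y0+75,x0:x0+100],None,fx=8,fy=8,interpolation=2)
cv2.imwrite("pics/c4.png",c)
E
```

```text
7.1 [-0.148  0.196  1.326 -0.     1.621  1.421] [628.099 -42.07  268.414] [ 1.     0.001 -0.     0.   ] [-0.4 -0.6  0. ] 70.30320917562533
pestle [([322.1, 123.0], 0.84)] [[308.8, 122.2]]
[321.434 123.131]
271 85
```

View pics/c4.png

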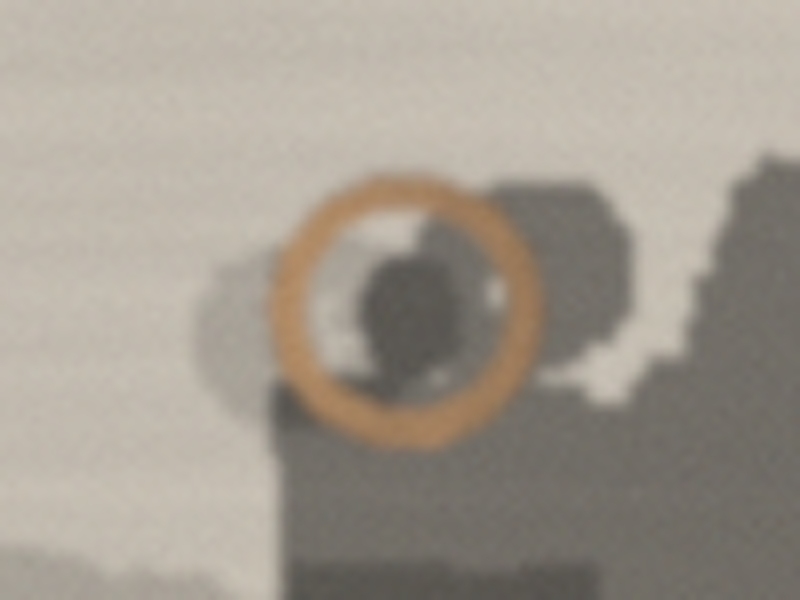

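The ring is centred at (321.6,123.4) with a diameter of 34.6 px, against 35 expected for 34 mm at z 134. That puts the pestle at about (698,-41). I'll go down and grip the thick part near 110 mm.

Request:
{"api": "drive_tool", "payload": {
  "commands": [
    [[0,0,0,7,0.1,0,7],[0,0,0,7,0.1,0,7],[0,0,0,7,0.1,0,7],[0,0,0,7,0.1,-5,7],[0,0,0,7,0.1,-10,7],[0,0,0,7,0.1,-14,7],[0,0,0,7,0.1,-17.5,7],[0,0,0,7,0.1,-17.7,7],[0,0,0,7,0.1,-17.7,7],[0,0,0,7,0.1,-17.7,7]]
  ]
}}

```text
time_s: 8.25
ee_pos: [700.5, -40.3, 95.3]
ee_rot: [1.0, 0.001, 0.002, 0.0]
ft_force: [0.0, 0.1, 1.7]
opening: 69.9
gripper_force: 0.0
```

Request:
{"api": "drive_tool", "payload": {
  "commands": [
    [[0,0,0,0,0,0,2.5],[0,0,0,0,0,0,2.5],[0,0,0,0,0,0,2.5],[0,0,0,0,0,0,2.5],[0,0,0,0,0,0,2.5],[0,0,0,0,0,0,2.5],[0,0,0,0,0,0,2.5],[0,0,0,0,0,0,2.5]]
  ],
  "newtons": 30
}}

```text
time_s: 9.05
ee_pos: [698.8, -39.7, 91.7]
ee_rot: [1.0, 0.001, 0.0, 0.0]
ft_force: [-0.2, -0.8, 1.7]
opening: 33.3
gripper_force: 30.0
```

Gripped at 33.3 mm opening, about the 34 mm grip. Now lift, and carry it above the hole.

Request:
{"api": "drive_tool", "payload": {
  "commands": [
    [[0,0,0,0,0,5,2.5],[0,0,0,0,0,10,2.5],[0,0,0,0,0,12,2.5],[0,0,0,-3,-5,12,2.5],[0,0,0,-5,-9,12,2.5],[0,0,0,-7.5,-13,12,2.5],[0,0,0,-10,-17,12,2.5],[0,0,0,-12,-20,12,2.5],[0,0,0,-13.4,-22.6,12,2.5],[0,0,0,-13.4,-22.6,12,2.5],[0,0,0,-13.4,-22.6,12,2.5],[0,0,0,-13.4,-22.6,12,2.5]]
  ]
}}

```text
time_s: 10.25
ee_pos: [565.1, -264.8, 211.4]
ee_rot: [1.0, 0.002, -0.0, -0.0]
ft_force: [0.9, -0.1, -1.7]
opening: 33.5
gripper_force: 30.0
```

```bash
python3 - <<'E'
from h import *
np.set_printoptions(precision=3,suppress=True)
s=look("s5",["pestle","stand_hole1"],"scene"); look("t5",["pestle"],"top")
for k,X in {"hole":(563.5,-266.5,65),"foot":(563.5,-266.5,120)}.items(): print(k,proj("scene",X),proj("top",X))
a=cv2.imread("pics/s5.png")[130:230,180:290];cv2.imwrite("pics/c5.png",cv2.resize(a,None,fx=6,fy=6,interpolation=2))
E
```

```text
10.25 [-0.521  0.199  1.426  0.     1.518  1.047] [ 565.088 -264.825  211.39 ] [ 1.     0.002 -0.    -0.   ] [ 0.9 -0.1 -1.7] 33.48216307038741
pestle [([230.5, 180.1], 0.93)] [[209.6, 232.7], [227.2, 156.6]]
stand_hole1 [([236.0, 193.3], 0.97)] [[229.7, 201.2]]
10.5 [-0.52   0.198  1.426  0.     1.518  1.046] [ 565.186 -264.848  211.565] [ 1.     0.002 -0.    -0.   ] [ 0.7  0.1 -0.8] 33.39168997811367
pestle [] []
hole [234.222 196.989] [402.491 213.575]
foot [231.759 179.888] [406.381 210.652]
```

View pics/c5.png

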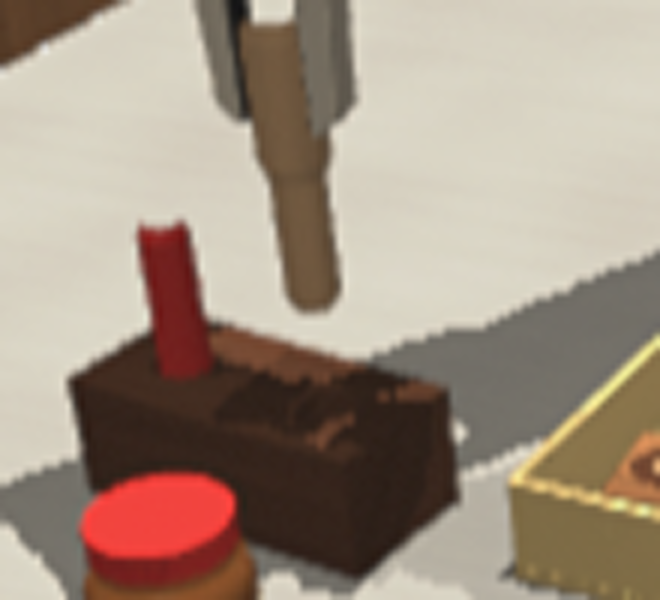

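The scene crop shows the pestle hanging straight, its foot at about (232,180) — just where a foot over the hole should project (231.8,179.9). Now to lower it, watching the force.

Request:
{"api": "drive_tool", "payload": {
  "commands": [
    [[0,0,0,-0.1,-0.1,-3,2.5],[0,0,0,-0.1,-0.1,-4.5,2.5],[0,0,0,-0.1,-0.1,-5,2.5],[0,0,0,-0.1,-0.1,-5.5,2.5],[0,0,0,-0.1,-0.1,-6,2.5],[0,0,0,-0.1,-0.1,-6.5,2.5],[0,0,0,-0.1,-0.1,-6.5,2.5],[0,0,0,-0.1,-0.1,-6.5,2.5]]
  ]
}}

```text
time_s: 11.45
ee_pos: [563.9, -266.8, 146.9]
ee_rot: [1.0, 0.001, 0.0, 0.0]
ft_force: [0.4, 1.1, -1.2]
opening: 33.4
gripper_force: 30.0
```

Request:
{"api": "drive_tool", "payload": {
  "commands": [
    [[0,0,0,0,0,-1,2.5],[0,0,0,0,0,-2,2.5],[0,0,0,0,0,-2.6,2.5],[0,0,0,0,0,-3.1,2.5],[0,0,0,0,0,-3.3,2.5],[0,0,0,0,0,-3.5,2.5],[0,0,0,0,0,-3.6,2.5],[0,0,0,0,0,-3.6,2.5],[0,0,0,0,0,-3.6,2.5]]
  ]
}}

```text
time_s: 12.35
ee_pos: [564.2, -266.9, 111.6]
ee_rot: [1.0, 0.001, 0.001, 0.0]
ft_force: [-0.9, 2.0, 4.7]
opening: 33.0
gripper_force: 30.0
```

Contact at the expected depth (111.6 − 91.7 = 19.9 mm). Release, rise clear and check.

Request:
{"api": "drive_tool", "payload": {
  "commands": [
    [[0,0,0,0,0,0,5.5],[0,0,0,0,0,0,5.5],[0,0,0,0,0,0,5.5],[0,0,0,0,0,0,5.5],[0,0,0,0,0,3,5.5],[0,0,0,0,0,8,5.5],[0,0,0,0,0,13,5.5],[0,0,0,0,0,18,5.5],[0,0,0,0,5,23,5.5],[0,0,0,0,10,24,5.5]]
  ]
}}

```text
time_s: 13.35
ee_pos: [564.4, -185.9, 348.3]
ee_rot: [1.0, -0.0, 0.003, 0.001]
ft_force: [0.9, -0.3, -0.3]
opening: 55.2
gripper_force: 0.0
```

```bash
python3 - <<'E'
from h import *
np.set_printoptions(precision=3,suppress=True)
look("s6",["pestle"],"scene"); 
for k,X in {"ptop":(563.5,-266.5,162),"shoulder":(563.5,-266.5,94),"ring bottom 86":(563.5,-266.5,86)}.items(): print(k,proj("scene",X))
a=cv2.imread("pics/s6.png")[130:230,180:290];cv2.imwrite("pics/c6.png",cv2.resize(a,None,fx=6,fy=6,interpolation=2))
E
```

```text
13.35 [-0.404  0.093  1.294 -0.     1.748  1.167] [ 564.44  -185.869  348.331] [ 1.    -0.     0.003  0.001] [ 0.9 -0.3 -0.3] 55.219580352746384
pestle [([234.7, 208.0], 0.67)] [[231.5, 182.3], [403.2, 285.7]]
ptop [229.793 166.236]
shoulder [232.939 188.078]
ring bottom 86 [233.296 190.56 ]
```

View pics/c6.png

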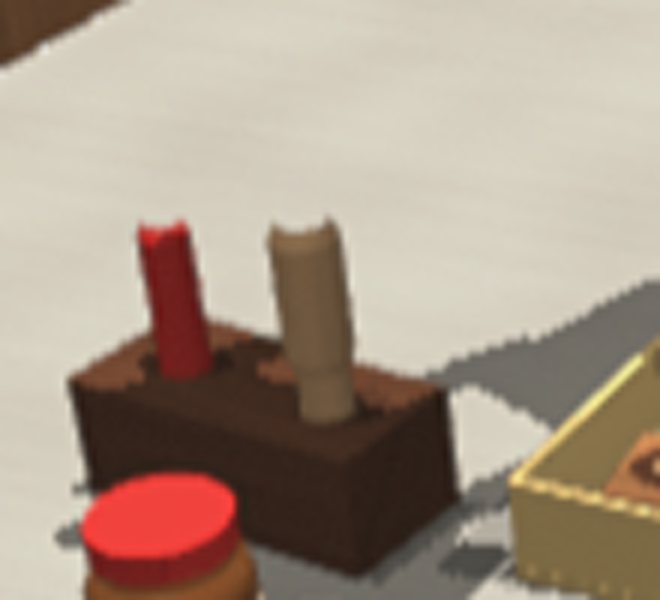

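The crop shows the pestle standing upright in the hole with its grip's shoulder just above the block. Its top is at row ~167, against 166 expected when fully home. Next is the scraper; I'll turn by +8° to match the holder yaw and view it from above.

Request:
{"api": "drive_tool", "payload": {
  "commands": [
    [[0,0,8,-10.5,58.5,-1.5,5.5],[0,0,8,-10.5,58.5,-1.5,5.5],[0,0,8,-10.5,58.5,-1.5,5.5],[0,0,8,-10.5,58.5,-1.5,5.5],[0,0,8,-10.5,58.5,-1.5,5.5],[0,0,8,-10.5,58.5,-1.5,5.5],[0,0,8,-10.5,58.5,-1.5,5.5],[0,0,8,-10.5,58.5,-1.5,5.5],[0,0,8,-10.5,58.5,-1.5,5.5],[0,0,8,-10.5,58.5,-1.5,5.5],[0,0,8,-10.5,58.5,-1.5,5.5],[0,0,8,-10.5,58.5,-1.5,5.5]]
  ]
}}

```text
time_s: 14.7
ee_pos: [458.4, 401.6, 326.8]
ee_rot: [0.997, 0.071, -0.001, 0.001]
ft_force: [0.7, 0.7, 0.8]
opening: 54.8
gripper_force: 0.0
```

Request:
{"api": "drive_tool", "payload": {
  "commands": [
    [[0,0,0,0,0,0,5.5],[0,0,0,0,0,0,5.5],[0,0,0,0,0,0,5.5],[0,0,0,0,0,0,5.5]]
  ]
}}

```text
time_s: 15.1
ee_pos: [459.6, 398.9, 328.7]
ee_rot: [0.998, 0.07, 0.0, 0.0]
ft_force: [-1.2, -0.4, 0.2]
opening: 55.0
gripper_force: 0.0
```

```bash
cat > y.py <<'E'
from h import *
np.set_printoptions(precision=3,suppress=True)
def yellow(im,s,pred,r=45):
    x,y=np.round(pred).astype(int);x0,y0=max(x-r,0),max(y-r,0)
    h=cv2.cvtColor(im[y0:y+r,x0:x+r],cv2.COLOR_BGR2HSV)
    m=((abs(h[...,0].astype(int)-26)<8)&(h[...,1]>150)&(h[...,2]>60)).astype(np.uint8)
    n,l,st,c=cv2.connectedComponentsWithStats(m)
    for i in range(1,n):
        if st[i,4]>30: print("blob",st[i]+[x0,y0,0,0,0],c[i]+[x0,y0])
    # bright top face
    i=1+np.argmax(st[1:,4]);v=h[...,2][l==i];print("V pct",np.percentile(v,[5,25,50,75,95]))
    t,_=cv2.threshold(v.reshape(-1,1),0,255,cv2.THRESH_OTSU);print("otsu",t)
    k=((l==i)&(h[...,2]>t)).astype(np.uint8)
    n,l2,st,c=cv2.connectedComponentsWithStats(k);j=1+np.argmax(st[1:,4])
    pts=np.argwhere(l2==j)[:,::-1].astype(np.float32)+[x0,y0]
    rc=cv2.minAreaRect(pts.astype(np.float32));print("top rect",rc,len(pts),c[j]+[x0,y0])
    W=np.array([atz("wrist",p,185,s)[:2] for p in cv2.boxPoints(rc)]);print(W,W.mean(0),np.linalg.norm(np.diff(W,axis=0),axis=1),np.degrees(np.arctan2(*(W[1]-W[0])[::-1])))
    return rc,pts
E
python3 - <<'E'
from y import *
s=look("w7",["scraper_grip","scraper","holder"])
p=proj("wrist",(525.5,410.8,185),s);print(p,proj("wrist",(525.5,410.8,150),s))
yellow(cv2.imread("pics/w7.png"),s,p)
E
```

```text
15.1 [ 0.631  0.136  1.284 -0.     1.722  2.061] [459.583 398.863 328.68 ] [0.998 0.07  0.    0.   ] [-1.2 -0.4  0.2] 55.03403609658733
scraper_grip [([320.1, 120.3], 0.56)] [[331.2, 17.9], [321.0, 119.6]]
scraper [([332.2, 29.1], 0.8), ([323.2, 122.2], 0.62)] [[320.4, 120.8], [332.2, 10.8]]
holder [([352.9, 123.2], 0.8)] [[353.2, 121.2], [318.4, 122.3]]
[319.886 126.145] [320.233 126.07 ]
blob [312 109  17  27 103] [320.544 125.602]
V pct [194.1 207.  211.  213.  215. ]
otsu 202.0
top rect ((319.5, 121.0), (24.0, 15.0), 90.0) 66 [317.621 126.212]
[[541.467 420.887]
 [543.483 406.215]
 [519.682 402.861]
 [517.645 417.617]] [530.569 411.895] [14.811 24.036 14.896] -82.17420223398156
```

```bash
python3 - <<'E'
from y import *
im=cv2.imread("pics/w7.png");h=cv2.cvtColor(im[92:160:2,300:344:2],cv2.COLOR_BGR2HSV)
for k in range(3):
    print("HSV"[k]); 
    for i,r in enumerate(h[...,k]): print(92+2*i,' '.join(f"{v:3d}" for v in r))
E
```

```text
H
92 111 116 113 116 113 113 113 113 113 124 120 120 115 116 113 113 113 113 113 109 116 113
94 113 110 113 113 116 114 113 113 117  25  31  30 165 113 113 113 116 110 113 113 113 113
96 113 110 113 116 116 116 117 109 111  29  31  30 170 110 113 110 113 111 113 110 110 116
98 113 113 113 113 109 110 110 110  24  30  31  30 170 113 111 111 113 113 116 113 113 110
100 113 113 110 113 113 109 110 116  15  29  30  30  11 114 113 110 110 111 113 110 110 116
102 109 117 113 113 113 111 116 113   0  23  25  24  17 128 113 110 109 113 116 113 111 113
104 113 113 116 110 110 113 113 111  18  25  28  25  19   9 120 113 110 113 113 113 113 111
106 113 110 113 111 110 109   0  15  20  24  26  24  21  20  10 110 113 113 110 109 113 116
108 113 110 113 110 109  15  22  25  25  25  25  25  26  24  20 150 120 120  12  10 120 113
110 110 116 111 105 105  22  26  30  30  30  30  30  30  28  22  17  16  17  17  14  10 115
112 111  30  27  28  25  22  27  30  30  31  31  31  30  28  22  16  15  17  16  15  18 120
114 114  28  28  28  23  22  26  30  30  30  31  30  30  28  22  16  17  17  14  17  14 17
[... 7577 characters left out ...]
 138 119 151 144 125 152 153 150 152 152 151 149 153 151
146 222 216 158 150 150 153 151 151 135 112 153 141 127 148 150 150 151 153 151 153 152 150
148 222 218 159 150 148 149 152 151 143 122 146 141 126 148 149 151 149 150 151 150 151 150
150 220 193 139 145 148 145 133 135 141 137 139 134 127 150 151 147 145 146 141 143 146 146
152 220 176 116 119 117 118 110 108 119 118 118 114 118 144 141 124 118 120 115 116 116 118
154 218 200 124 109 108 110 109 109 109 111 109 110 113 123 114 111 108 109 109 110 109 108
156 215 200 126 111 107 110 109 111 109 109 110 108 108 109 108 110 109 112 108 108 106 108
158 215 201 122 111 109 108 109 105 111 108 111 110 108 112 110 111 111 110 109 109 110 108
```

The pixel grid shows the yellow handle's top face spanning columns 310–330 and rows 107–135, parallel to the tool axes, so the yaw is right. Its centre is at about (320,121).

```bash
python3 - <<'E'
from y import *
import json
s=json.load(open("w7.json"))
print(atz("wrist",(320,121.2),185,s),atz("wrist",(320.5,122),100,s),s["ee_pos"])
print(tri([ray("wrist",(320,121.2),s),ray("scene",(150+693/2-.0,100+195/2))]), tri([ray("wrist",(320.1,120.3),s),ray("scene",(494.3,206.7)),ray("top",(172.6,214.2))]))
E
```

```text
[530.417 411.37  185.   ] [530.513 411.655 100.   ] [459.58280092445955, 398.8628623053069, 328.67950877770284]
(array([530.358, 410.29 , 183.761]), [1.0980816356678837, 1.0980816356679095]) (array([528.414, 410.976, 158.419]), [3.389057672670732, 1.5578972086698022, 3.216251755767776])
```

The handle top measures z ≈ 184, against 185 expected. Target TCP is (530.5, 411.8, 131).

Request:
{"api": "drive_tool", "payload": {
  "commands": [
    [[0,0,0,7.1,1.3,0,5.5],[0,0,0,7.1,1.3,0,5.5],[0,0,0,7.1,1.3,0,5.5],[0,0,0,7.1,1.3,-5,5.5],[0,0,0,7.1,1.3,-10,5.5],[0,0,0,7.1,1.3,-14,5.5],[0,0,0,7.1,1.3,-17,5.5],[0,0,0,7.1,1.3,-19,5.5],[0,0,0,7.1,1.3,-19.8,5.5],[0,0,0,7.1,1.3,-19.8,5.5],[0,0,0,7.1,1.3,-19.8,5.5],[0,0,0,7.1,1.3,-19.8,5.5]]
  ]
}}

```text
time_s: 16.65
ee_pos: [530.7, 414.1, 133.2]
ee_rot: [0.997, 0.071, 0.001, -0.001]
ft_force: [-0.7, -0.3, -0.4]
opening: 55.0
gripper_force: 0.0
```

Request:
{"api": "drive_tool", "payload": {
  "commands": [
    [[0,0,0,0,0,0,1],[0,0,0,0,0,0,1],[0,0,0,0,0,0,1],[0,0,0,0,0,0,1],[0,0,0,0,0,0,1],[0,0,0,0,0,0,1],[0,0,0,0,0,0,1],[0,0,0,0,0,0,1],[0,0,0,0,0,0,1],[0,0,0,0,0,0,1]]
  ],
  "newtons": 45
}}

```text
time_s: 17.65
ee_pos: [529.7, 413.3, 130.7]
ee_rot: [0.997, 0.071, -0.0, 0.0]
ft_force: [0.9, -0.7, 0.3]
opening: 19.8
gripper_force: 45.0
```

Gripped at 19.8 mm with almost no side force. I'll draw it straight up, slowly first.

Request:
{"api": "drive_tool", "payload": {
  "commands": [
    [[0,0,0,0,0,1,1],[0,0,0,0,0,2,1],[0,0,0,0,0,4,1],[0,0,0,0,0,6,1],[0,0,0,0,0,8,1],[0,0,0,0,0,11,1],[0,0,0,0,0,14,1],[0,0,0,0,0,18,1],[0,0,0,0,0,21,1],[0,0,0,0,0,21,1],[0,0,0,0,0,21,1]]
  ]
}}

```text
time_s: 18.75
ee_pos: [530.1, 413.7, 342.5]
ee_rot: [0.997, 0.071, 0.001, -0.001]
ft_force: [0.2, 0.2, -1.3]
opening: 19.7
gripper_force: 45.0
```

```bash
python3 - <<'E'
from y import *
s=look("s8",["scraper","scraper_grip","holder"],"scene");look("t8",["scraper","scraper_grip"],"top")
g=np.array(s["ee_pos"])+[0,0,18.8]
print("pred grip",proj("scene",g),proj("top",g),"edge",proj("scene",g-[0,0,130]),proj("top",g-[0,0,130]))
E
```

```text
18.75 [0.586 0.316 1.052 0.    1.771 2.015] [530.076 413.652 342.491] [ 0.997  0.071  0.001 -0.001] [ 0.2  0.2 -1.3] 19.711498331284666
scraper [([499.6, 181.9], 0.68), ([481.3, 303.2], 0.6)] [[486.8, 274.7]]
scraper_grip [([493.5, 257.4], 0.78), ([517.0, 121.1], 0.61)] [[489.4, 273.1], [513.9, 138.1]]
holder [([462.1, 260.9], 0.94), ([402.4, 297.8], 0.63)] [[464.6, 244.3]]
19.1 [0.586 0.319 1.054 0.    1.771 2.015] [529.367 413.155 339.429] [ 0.997  0.071 -0.001  0.001] [ 0.5 -0.  -0.8] 19.224247191833186
scraper [([192.1, 173.1], 0.63), ([164.8, 209.7], 0.62)] [[185.5, 167.5], [158.6, 212.4]]
scraper_grip [([178.1, 159.5], 0.63), ([142.6, 197.3], 0.62)] [[184.7, 164.7], [154.1, 211.4]]
pred grip [517.605 121.072] [144.478 198.817] edge [503.331 178.839] [163.275 208.149]
```

It is drawn out: the scene and top detections match the predicted held positions, with the edge at z ≈ 230. I'll carry it over the spatula to above the tray, turning +82° so the blade's width lies across the robot.

Request:
{"api": "drive_tool", "payload": {
  "commands": [
    [[0,0,8,0,-2,0,1],[0,0,16,0,-6,0,1],[0,0,24,0,-10,0,1],[0,0,32,-0.5,-14,0,1],[0,0,40,-0.5,-18.5,0,1],[0,0,48,-1,-23,0,1],[0,0,56,-1,-27.5,0,1],[0,0,64,-1.5,-32,0,1],[0,0,72,-2,-36.5,0,1],[0,0,78,-2,-40,0,1],[0,0,82,-2,-42,0,1],[0,0,82,-2,-42,0,1]]
  ]
}}

```text
time_s: 20.55
ee_pos: [509.6, -9.2, 341.0]
ee_rot: [0.707, 0.707, -0.0, 0.0]
ft_force: [-0.7, 0.4, -1.6]
opening: 19.9
gripper_force: 45.0
```

Request:
{"api": "drive_tool", "payload": {
  "commands": [
    [[0,5,0,0,0,0,1],[0,10,0,0,0,0,1],[0,15,0,0,0,-0.5,1],[0,20,0,0,0,-1,1],[0,25,0,0,0,-2,1],[0,30,0,0,0,-3,1],[0,35,0,0,0,-4,1],[0,40,0,0,0,-5,1],[0,43,0,0,0,-6,1],[0,45,0,0,0,-6,1],[0,45,0,0,0,-6,1],[0,45,0,0,0,-6,1]]
  ]
}}

```text
time_s: 21.75
ee_pos: [510.1, -5.9, 280.7]
ee_rot: [0.652, 0.654, -0.27, -0.27]
ft_force: [1.0, 0.8, -0.9]
opening: 19.7
gripper_force: 45.0
```

```bash
python3 - <<'E'
from y import *
s=look("s9",["scraper","scraper_grip","pestle","spatula","holder"],"scene");s=look("t9",["scraper","scraper_grip","tray"],"top")
z=R.from_quat(s["ee_rot"]).as_matrix()[:,2];e=np.array(s["ee_pos"])+111.2*z;g=np.array(s["ee_pos"])-18.8*z
print("tilt",np.degrees(np.arccos(-z[2])),"edge",e,proj("scene",e),proj("top",e),"grip",proj("scene",g),proj("top",g),s["gripper_force"])
E
```

```text
21.75 [-0.073  0.645  0.932 -0.073  2.346 -0.106] [510.104  -5.924 280.65 ] [ 0.652  0.654 -0.27  -0.27 ] [ 1.   0.8 -0.9] 19.651869126314153
scraper [([480.5, 306.5], 0.69), ([337.2, 153.1], 0.66)] [[488.0, 271.8], [331.3, 144.8]]
scraper_grip [([493.0, 259.1], 0.83), ([323.4, 124.4], 0.66), ([298.7, 214.8], 0.38)] [[489.7, 273.6], [334.2, 139.9]]
pestle [] [[229.4, 181.0]]
spatula [] [[443.9, 218.0]]
holder [([462.7, 259.9], 0.63)] [[465.6, 246.7], [210.6, 178.7]]
22.3 [-0.075  0.645  0.932 -0.074  2.347 -0.107] [509.712  -6.684 280.93 ] [ 0.652  0.654 -0.27  -0.271] [ 1.1  0.2 -1.6] 19.74666699512949
scraper [([192.3, 174.7], 0.73), ([203.2, 222.3], 0.43)] [[186.1, 165.0]]
scraper_grip [] [[183.4, 163.5]]
tray [([344.6, 233.3], 0.66)] [[353.7, 249.9]]
tilt 44.98248236515304 edge [431.106  -6.677 202.276] [336.181 147.356] [318.461 250.612] grip [323.426 126.48 ] [320.084 211.83 ] 44.979838728904724
```

The arm shows a 45.0° tilt with the edge at (431,-7,202). I'll check the scraper itself by its yellow silhouette in the scene view against the model.

```bash
python3 - <<'E'
from y import *
import json
s=json.load(open("t9.json"));im=cv2.imread("pics/s9.png");h=cv2.cvtColor(im,cv2.COLOR_BGR2HSV)
m=((abs(h[...,0].astype(int)-28)<9)&(h[...,1]>110)).astype(np.uint8);m[:100]=0;m[185:]=0;m[:,:290]=0;m[:,400:]=0
n,l,st,c=cv2.connectedComponentsWithStats(m);print([(st[i].tolist()) for i in range(1,n) if st[i,4]>30])
m=(l==1+np.argmax(st[1:,4])).astype(np.uint8)
M=R.from_quat(s["ee_rot"]).as_matrix()
def sil(tilt,dz=0):
    # scraper frame: z=-tool z tilted extra by 'tilt' deg about world y ; x=tool x ; y=tool y
    Q=R.from_rotvec([0,np.radians(tilt),0]).as_matrix()@np.c_[M[:,0],-M[:,1],-M[:,2]]
    g=np.array(s["ee_pos"])-18.8*M[:,2];o=np.zeros(im.shape[:2],np.uint8)
    for wx,wy,a,b in [(70,5,0,85),(50,9,85,96),(30,20,90,165)]:
        P=np.array([proj("scene",g+Q@np.array([x*wx/2,y*wy/2,z-130+dz])) for x in(-1,1) for y in(-1,1) for z in(a,b)])
        cv2.fillConvexPoly(o,cv2.convexHull(P.round().astype(np.int32)),1)
    return o
for t in (-20,-10,-5,0,5,10,20): 
    o=sil(t);print(t,"outside:",int((m&(1-o)).sum()),"rows",np.where(o.any(1))[0][[0,-1]],"cols",np.where(o.any(0))[0][[0,-1]],"missing below 140:",int((o&(1-m))[140:].sum()))
print("mask rows",np.where(m.any(1))[0][[0,-1]],"cols",np.where(m.any(0))[0][[0,-1]],int(m.sum()))
E
```

```text
[[320, 122, 29, 29, 352], [293, 178, 45, 7, 172]]
-20 outside: 90 rows [112 164] cols [313 344] missing below 140: 460
-10 outside: 47 rows [114 157] cols [313 346] missing below 140: 253
-5 outside: 22 rows [114 154] cols [313 348] missing below 140: 148
0 outside: 0 rows [115 150] cols [312 349] missing below 140: 26
5 outside: 87 rows [116 146] cols [312 350] missing below 140: 25
10 outside: 189 rows [118 142] cols [312 350] missing below 140: 17
20 outside: 299 rows [120 134] cols [312 352] missing below 140: 0
mask rows [122 150] cols [320 348] 352
```

The silhouette fits exactly at 45° with no slip, the edge is 202 mm up over the tray, and the pestle is still detected in the stand. I'll hand it in.

```bash
python3 -c "
from cell import ctrl
print(ctrl.observe()['joint_velocities'],ctrl.sign_off())"
```

```text
the job is handed in; nothing more can be done
[ 1.84517988e-03  8.62946179e-05 -8.47824980e-04 -6.39851690e-04
  2.87602400e-04 -7.57027930e-04] None
```

The job is handed in: the pestle stands fully home in the stand and is released, and the yellow scraper is held steady at a 45° slant, blade down, with its edge about 20 cm over the tray.

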